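Show the heatsink board to the inspection camera

ROBOT

A 6-joint arm with a two-finger parallel gripper is mounted at the origin on the work surface. World frame = base frame: x ahead of the robot, y to its left, z up, the work surface at z = 0. Lengths are in m, angles in degrees, forces in N, time in s.
With the tool pointing down it reaches from about 0.375 to 0.75 m from the base axis. Payload 9 kg.
Tool frame: the origin (TCP) lies on the centre line of the jaws, within the pads' length; the fingertips stand ahead of it and the grasp point (between the pads) lies 2 mm behind it (env.finger_overhang is the x of the fingertips in the tool frame, in m); x points along the fingers, z is the direction in which the jaws open and shut, and the axes are right-handed (so a half turn about x gives the same grasp; the last joint's range is limited). The gripper opens to 85 mm and grips with 20 to 120 N. Pads are 22 mm wide; open, the fingers measure 114 mm over their backs; the gripper's body (76 mm by 85 mm) begins 54 mm behind the grasp point. The pads swing forward as they close: fully open they stand 13 mm farther back than shut.
Start: joints at [58.688, 5.964, 5.575, 89.605, 0, 77.527], TCP at [0.194, 0.568, 0.248] pointing down, gripper open.
Joint ranges: [-171.21, 171.21], [-48.23, 106.86], [-62.78, 66.21], [-105.2, 120.99], [-86.42, 89.51], [-180, 180]. Speed limits (degrees/s): [127.2, 127.2, 147.25, 180, 180, 180].

INTERFACE

Orientations are given as a 3x3 rotation matrix whose columns are the frame's x, y, z axes.
In Python, from cell import env, eyes, order gives the robot as it stands.
- The arm moves only by the tool arm_command, never from a script. Its arguments are lists of equal length, an entry for each row: "gripper": the opening, from 0 (shut) to 1 (fully open); "linear": the shift along the tool's x, y, z in m, a list of three; "roll": the turn about the tool's x in degrees. A call has 1 to 20 rows; each row is the pose to reach, as a shift and turn from the pose measured when the call began, along the tool's axes at that moment; what a row does not reach only later rows make up. A row lasts 1/12 s, in which the tool goes at most 41.7 mm and 7.16 degrees, less where a joint would pass 70% of its speed; a pose out of reach is approached as far as the arm can. A call with a gripper value outside its range is refused whole. The fingers move at their own pace and stop on an object; "newtons" is the grip in N (left out, the last holds). Time passes only in rows, so rows that repeat a pose let the fingers close. It gives the time, the measured TCP pose, the force and the opening at its end, in the units of the state.
- env.sense(): the state, without advancing time (a new reading comes with each control period).
- eyes.get_image(name): name is "scene" or "side" or "wrist"; returns a dict with "img" (420x560x3 uint8, blue, green, red), "mtx" (3x3 intrinsics, pixels), "R" (3x3) and "t" (3): a world point X has camera coordinates R X + t. Camera axes: x right, y down, z forward; pixel columns grow to the right and rows downward; lengths in m; the calibration is good to about 2 mm. A picture is of the moment at which its call begins. There is no depth.
- order.close_job(): hands the job in, once; it reports no verdict.
The state is a dict: "time_s": time; "joints": joint angles; "qvel": joint speeds; "tau": joint torques, N m; "tcp_pos": TCP position; "tcp_rot": TCP orientation; "ft_force": force on the tool from outside, world axes, zero at the start; "moment": the same for the moment, N m; "opening": finger opening in m.
Only numpy, scipy, OpenCV 4.12 (cv2) and the standard library are available. Lean on these libraries where they do the work, as an engineer would, in place of code of your own. Each camera call takes 0.05 s, during which the arm holds its last target. There are 200 camera calls.

TASK

Lift the board with the finned heatsink straight up out of the card rack and hold it in the air in front of the inspection camera, handle uppermost and level from side to side, heatsink side towards the lens, tipped back so that it is square to the camera's line of sight, with the middle of the board on that line 14 cm from the lens. Leave the other boards in their slots, do not knock the camera out of aim and leave everything else on the bench alone. Finish while still holding the board there, steady.

Things in the scene. Friction and masses are not known exactly. Their poses are not given: they have to be found in the camera images.
- heat_board_mid (a point): Centre of the board to be shown, the one with the finned heatsink, in any of the three slots. Upright green board 100 wide (x) x 4 (y) x 94 mm tall (z) on a black foot 70 x 16 x 12 mm; its underside is 55 mm below this point, on the rack floor at the start. Aluminium heatsink 56 x 44 mm, 20 mm deep, on its +y (component) side. 130 mm tall with its grey handle, 0.15 to 0.31 kg.
- heat_board_pull (a point): Centre of that board's grey pull handle, 60 mm straight above the board's centre. Handle block: 30 mm along the board's x, 14 mm thick along its y, 32 mm tall (its top 15 mm above this point); grip it across the 14 mm. The next boards' handles are 75 mm away in y.
- heat_board: The same board as a whole; origin at the centre of its underside, x along its width, y out of the component side, z up through the handle.
- cap_board_mid (a point): Centre of a board of the same size and handle but with three round capacitors and a white connector; stays in its slot.
- chip_board_mid (a point): Centre of a board of the same size and handle but with four flat black chips; stays in its slot.
- cap_board: The capacitor board as a whole; origin at the centre of its underside.
- chip_board: The chip board as a whole; origin at the centre of its underside.
- rack: Fixed open-topped aluminium card rack, 119 (x) x 244 (y) x 66 mm tall; origin at the centre of its underside, floor 6 mm thick. Slots at y = -75, 0, +75 mm, black guides at both ends of each board, 1.5 mm clear each side; a board lifts straight up and is out after 60 mm. All boards face the rack's +y. Handles of the others reach 136 mm above the table.
- camera: Fixed inspection camera stand on the left of the table: base 150 x 120 x 16 mm, steel post 336 mm tall, 65 mm behind its origin; origin on the table, straight below the pivot of the head, which is 280 mm above it. The camera looks to its -x side.
- lens (a point): Middle of the lens's front glass, at the front of the white 70 x 52 x 52 mm camera head, 65 mm from the pivot, inside a grey ring light of 64 mm diameter. The head's x points backwards out of the head, so the line of sight is -x; y is level; z is up, square to the line of sight.
- view_point (a point): The place to be inspected: point in the air on the line of sight 140 mm in front of the lens glass (same axes as the lens); nothing marks it. The board's centre belongs here.
- camera_head (a joint): How far the camera head looks down from level, rad (0 level, 0.15 to 0.5 at the start); stiff, stays as it is.
- spool: Steel solder spool, 50 mm diameter, 32 mm tall; bystander, origin at its underside or foot; to be left alone.
- loose_pcb: Small green circuit board lying flat, 85 x 55 mm, parts to 21 mm high; bystander, origin at its underside or foot; to be left alone.
- screwdriver: Screwdriver lying down, black handle, handle to its -x; bystander, origin at its underside or foot; to be left alone.
- esd_brush: Black brush lying down; bystander, origin at its underside or foot; to be left alone.
- flux: Small bottle, 40 mm diameter, 90 mm tall; bystander, origin at its underside or foot; to be left alone.
- multimeter: Black multimeter lying flat, 75 x 150 x 32 mm; bystander, origin at its underside or foot; to be left alone.
- parts_tray: Grey divided parts tray, 100 x 150 x 30 mm; bystander, origin at its underside or foot; to be left alone.
Not all that is in view belongs to the job. What is shaped like the heat_board but yellow is not meant. Leave any purple look-alike of the cap_board alone.

How it is judged:
By the outcome, as a careful person would: the job done as asked, in the order asked, and still so for the second after the job is handed in, while the arm keeps its last pose, push and grip.
It also fails if it takes over 34 s, if anything falls off the work surface, if the arm or the gripper's body presses on something with over 40 N, if the wrist force passes 120 N, or if a joint passes its speed limit or range.

## Working session

There is one attempt and no reset: what is moved stays moved. The work goes in short steps, Python scripts to look and compute and a tool call to move; the robot and the scene stay as the last step left them, time stands still between calls to the robot, and variables do not carry over. Pictures are saved under pics/ and viewed, about 8 in all and at most 12, crops included, and the job is handed in when it is done.

Besides the shell and the picture viewer there is one more tool, called after "Emit:" by a JSON object that holds its "api" and its "payload". arm_command: Moves the arm, as the interface text tells. Its arguments: {"type":"object","properties":{"gripper":{"type":"array","items":{"type":"number"}},"linear":{"type":"array","items":{"type":"array","items":{"type":"number"}}},"roll":{"type":"array","items":{"type":"number"}},"newtons":{"type":"number"}},"required":["gripper","linear","roll"]}

```bash
mkdir -p pics
python3 - <<'E'
from cell import env,eyes,order
import cv2,numpy as np,pickle
d={}
for n in ["scene","side","wrist"]:
    d[n]=eyes.get_image(n); cv2.imwrite(f"pics/{n}0.png",d[n]["img"])
    print(n,d[n]["mtx"].tolist(),np.round(-d[n]["R"].T@d[n]["t"],3),np.round(d[n]["R"],3).tolist())
pickle.dump(d,open("d0.pkl","wb"))
s=env.sense();print(s,env.finger_overhang)
E
```

```text
scene [[511.08496567794396, 0.0, 283.238017384826], [0.0, 511.08496567794396, 210.96122861606784], [0.0, 0.0, 1.0]] [1.354 0.216 1.489] [[-0.166, 0.986, -0.002], [0.834, 0.14, -0.533], [-0.525, -0.09, -0.846]]
side [[482.84977852932724, 0.0, 279.2312440937866], [0.0, 482.84977852932724, 213.67597503221924], [0.0, 0.0, 1.0]] [ 0.342 -0.717  0.982] [[0.969, -0.249, -0.006], [-0.183, -0.694, -0.697], [0.169, 0.676, -0.717]]
wrist [[318.4635910347989, 0.0, 278.99855464741256], [0.0, 318.4635910347989, 207.98081996365272], [0.0, 0.0, 1.0]] [0.116 0.593 0.373] [[0.322, 0.947, -0.001], [0.899, -0.305, 0.315], [0.298, -0.103, -0.949]]
{'time_s': 0.15, 'joints': array([5.86867739e+01, 5.99376645e+00, 5.53771521e+00, 8.96062094e+01,
       8.07850358e-04, 7.75255249e+01]), 'qvel': array([-0.03238197, -0.07524566,  0.16057098, -0.00553445,  0.04069593,
        0.01347644]), 'tau': array([ 2.69879514e-03, -5.57360673e+01,  5.04003525e+01,  1.26949477e-02,
       -3.12500160e-04,  5.00917554e-05]), 'tcp_pos': array([0.19361091, 0.56764304, 0.24767426]), 'tcp_rot': array([[-5.76796926e-04, -9.46431011e-01,  3.22905574e-01],
       [-9.21041642e-04,  3.22905993e-01,  9.46430595e-01],
       [-9.99999409e-01,  2.48488778e-04, -1.05795356e-03]]), 'ft_force': array([-0.15003891,  0.46198238,  0.09826247]), 'moment': array([-0.02637279,  0.02856223,  0.03973355]), 'opening': 0.08541951315009073} 0.017
```

View pics/scene0.png

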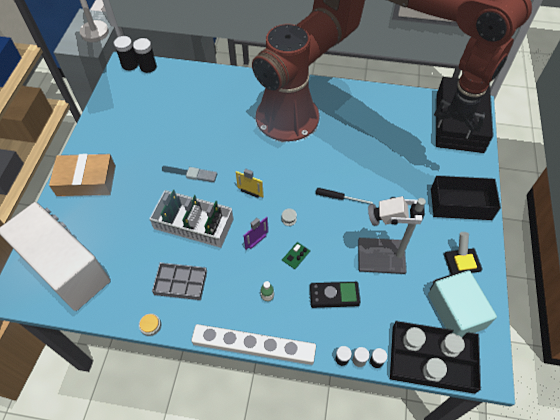

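View pics/side0.png

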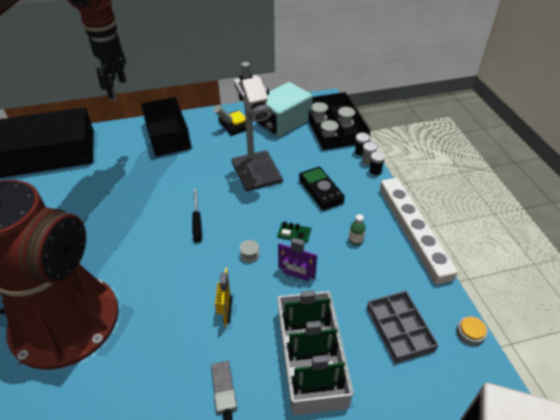

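The scene view shows the rack around (190,217), and the camera head around (395,210) with its stand at (382,253). The side view shows the rack around (312,350) and the head around (252,95). I'll zoom in on both.

Run:
```python
import cv2,numpy as np
s=cv2.imread("pics/scene0.png");e=cv2.imread("pics/side0.png")
def c(im,x,y,w,h):return cv2.resize(im[y:y+h,x:x+w],(400,300),interpolation=cv2.INTER_CUBIC)
o=np.vstack([np.hstack([c(s,140,175,100,75),c(s,350,180,100,75*1)]),np.hstack([c(e,255,280,160,120)[:, :],c(e,220,50,100,75)])])
cv2.imwrite("pics/z1.png",o)
```

```text
(no output)
```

View pics/z1.png

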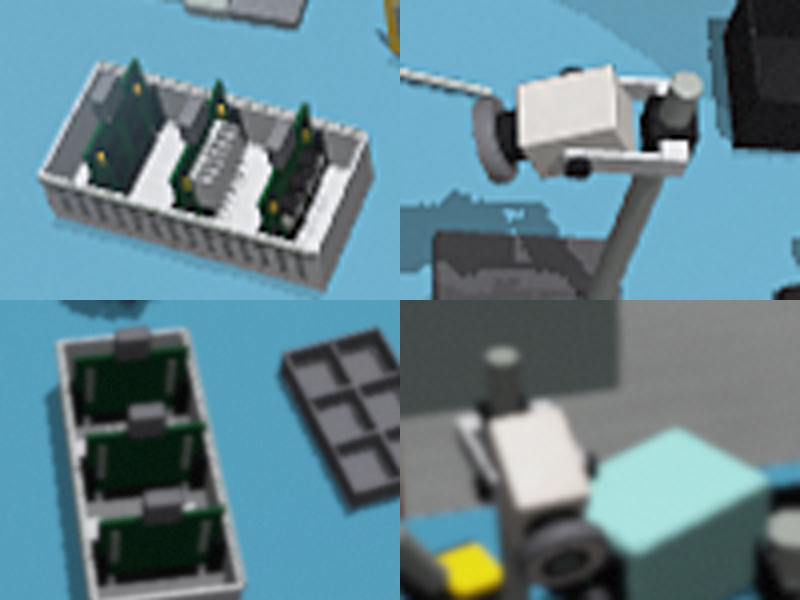

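View pics/wrist0.png

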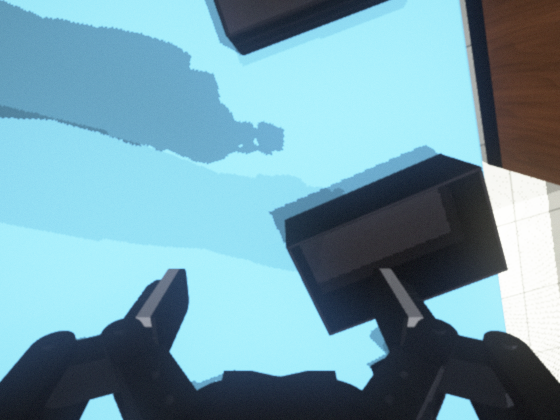

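```bash
cat > h.py <<'E'
import numpy as np
def ray(c,p):
    d=c["R"].T@np.linalg.solve(c["mtx"],[p[0],p[1],1]); return -c["R"].T@c["t"],d/np.linalg.norm(d)
def onz(c,p,z):
    o,d=ray(c,p); return o+d*(z-o[2])/d[2]
def tri(obs):
    A=np.zeros((3,3));b=np.zeros(3);r=[ray(c,p) for c,p in obs]
    for o,d in r:
        P=np.eye(3)-np.outer(d,d);A+=P;b+=P@o
    X=np.linalg.solve(A,b); return X,[1e3*np.linalg.norm((np.eye(3)-np.outer(d,d))@(X-o)) for o,d in r]
def proj(c,X):
    q=c["mtx"]@(c["R"]@np.asarray(X)+c["t"]); return q[:2]/q[2]
E
python3 - <<'E'
import pickle;from h import *
np.set_printoptions(precision=4,suppress=True)
d=pickle.load(open("d0.pkl","rb"));S,E=d["scene"],d["side"]
print("ring",tri([(S,(372.7,215)),(E,(261,111.2))]))
print("post top",onz(S,(421.2,201.2),.336),onz(E,(245.5,63.7),.336))
for n,a in dict(LB=(100,62),LF=(40,178),RF=(325,285),RB=(372,135)).items(): print(n,onz(S,(140+a[0]/4,175+a[1]/4),.066))
print("rim side",[onz(E,(255+a[0]/2.5,280+(a[1]-300)/2.5),.066) for a in((55,342),(187,330),(243,590))])
print("handle",tri([(S,(140+188/4,175+125/4)),(E,(314.2,328))]),onz(S,(140+190/4,175+107/4),.136),onz(E,(255+147/2.5,280+110/2.5),.136))
print("stand base corners scene",[onz(S,(350+a/4,180+b/4),.016) for a,b in((433,235),(590,235))])
E
```

```text
ring (array([0.5604, 0.3381, 0.2598]), [np.float64(1.599813445838181), np.float64(1.59981344583812)])
post top [0.5456 0.4555 0.336 ] [0.5463 0.4569 0.336 ]
LB [ 0.4557 -0.3429  0.066 ]
LF [ 0.5744 -0.3581  0.066 ]
RF [ 0.6323 -0.1063  0.066 ]
RB [ 0.4891 -0.1003  0.066 ]
rim side [array([ 0.4878, -0.1064,  0.066 ]), array([ 0.6077, -0.1243,  0.066 ]), array([ 0.5722, -0.3654,  0.066 ])]
handle (array([ 0.5348, -0.2347,  0.1184]), [np.float64(1.3789474414371614), np.float64(1.3789474414371827)]) [ 0.5298 -0.2326  0.136 ] [ 0.5319 -0.2346  0.136 ]
stand base corners scene [array([0.4505, 0.6457, 0.016 ]), array([0.4291, 0.7731, 0.016 ])]
```

Emit:
{"api": "arm_command", "payload": {"gripper": [1, 1, 1, 1, 1, 1, 1, 1, 1, 1, 1, 1], "linear": [[-0.04, 0, 0], [-0.08, 0, 0], [-0.12, 0, 0], [-0.16, 0, 0], [-0.2, 0, 0], [-0.24, 0, 0], [-0.28, 0, 0], [-0.32, 0, 0], [-0.36, 0, 0], [-0.4, 0, 0], [-0.44, 0, 0], [-0.48, 0, 0]], "roll": [0, 0, 0, 0, 0, 0, 0, 0, 0, 0, 0, 0]}}

```text
time_s: 1.15
tcp_pos: [0.1818, 0.5333, 0.5386]
tcp_rot: [[0.024, -0.946, 0.322], [0.042, 0.323, 0.945], [-0.999, -0.009, 0.047]]
ft_force: [0.6, 0.3, 0.3]
opening: 0.0857
```

The solver gives up orientation when a pose is out of reach, and the tool tips outward. I'll push a little further to see how strong the effect is.

Emit:
{"api": "arm_command", "payload": {"gripper": [1, 1, 1, 1, 1, 1], "linear": [[-0.04, 0, 0], [-0.08, 0, 0], [-0.12, 0, 0], [-0.16, 0, 0], [-0.2, 0, 0], [-0.24, 0, 0]], "roll": [0, 0, 0, 0, 0, 0]}}

```text
time_s: 1.65
tcp_pos: [0.1702, 0.5034, 0.5705]
tcp_rot: [[0.05, -0.946, 0.321], [0.086, 0.324, 0.942], [-0.995, -0.02, 0.097]]
ft_force: [-0.2, -0.1, -0.2]
opening: 0.0852
```

```bash
python3 -c "
from cell import env;print(env.sense()['joints'])"
```

```text
[ 57.06792235   9.93089196  46.56536237 120.92780404   0.24627393
  75.92285149]
```

Emit:
{"api": "arm_command", "payload": {"gripper": [1, 1, 1, 1, 1, 1, 1, 1, 1, 1], "linear": [[0.0075, -0.037, -0.012], [0.015, -0.073, -0.024], [0.022, -0.11, -0.036], [0.03, -0.147, -0.048], [0.037, -0.183, -0.06], [0.044, -0.22, -0.072], [0.052, -0.257, -0.084], [0.059, -0.293, -0.096], [0.066, -0.33, -0.108], [0.066, -0.33, -0.108]], "roll": [0, 0, 0, 0, 0, 0, 0, 0, 0, 0]}}

```text
time_s: 2.48
tcp_pos: [0.4558, 0.2965, 0.4964]
tcp_rot: [[0.046, -0.944, 0.326], [0.082, 0.329, 0.941], [-0.996, -0.016, 0.093]]
ft_force: [-0.2, 0.1, -0.6]
opening: 0.0857
```

Run:
```python
from cell import env,eyes
import cv2,pickle,numpy as np
w=eyes.get_image("wrist");pickle.dump(w,open("w1.pkl","wb"));cv2.imwrite("pics/w1.png",w["img"])
s=env.sense();print(s["joints"],s["tcp_pos"],np.round(s["tcp_rot"],4).tolist())
```

```text
[ 17.43927149   3.65402139  30.3950921  112.77150215   3.78599432
  36.68989943] [0.45354843 0.29813418 0.49770437] [[0.0461, -0.9445, 0.3254], [0.0837, 0.3282, 0.9409], [-0.9954, -0.0162, 0.0942]]
```

View pics/w1.png

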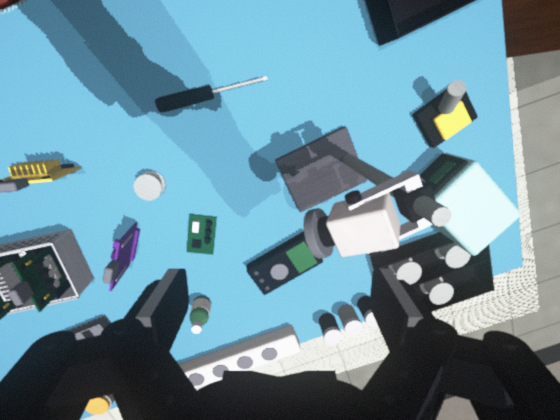

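The wrist view shows the head box around (363,222), the ring around (319,232), the base plate around (320,168) and the post top around (440,214). I'll move to the second viewpoint.

Emit:
{"api": "arm_command", "payload": {"gripper": [1, 1, 1, 1, 1], "linear": [[0, -0.018, -0.035], [-0.005, -0.036, -0.07], [-0.01, -0.054, -0.105], [-0.01, -0.066, -0.13], [-0.01, -0.066, -0.13]], "roll": [0, 0, 0, 0, 0]}}

```text
time_s: 2.95
tcp_pos: [0.4734, 0.15, 0.4959]
tcp_rot: [[0.045, -0.943, 0.329], [0.082, 0.331, 0.94], [-0.996, -0.016, 0.093]]
ft_force: [0.2, 0.8, 0.3]
opening: 0.0856
```

Run:
```python
from cell import env,eyes
import cv2,pickle,numpy as np
w=eyes.get_image("wrist");pickle.dump(w,open("w2.pkl","wb"))
s=env.sense();print(s["joints"],s["tcp_pos"],np.round(s["tcp_rot"],4).tolist(),s["time_s"])
a=cv2.imread("pics/w1.png");b=w["img"]
f=lambda im,x,y:cv2.resize(im[y:y+150,x:x+200],(800,600),interpolation=cv2.INTER_CUBIC)
from h import *
c=proj(w,[.55,.38,.25]).astype(int);print(c); x=min(max(c[0]-100,0),360);y=min(max(c[1]-75,0),270);print(x,y)
A=cv2.resize(a[110:260,270:460],(400,316),interpolation=cv2.INTER_CUBIC)
o=np.zeros((600,800,3),np.uint8)
o[:450,:400]=cv2.resize(a[150:270,300:460][:, :][:, :107*1],(400,450),interpolation=cv2.INTER_CUBIC)
o[:450,400:]=cv2.resize(b[y+15:y+135,x+46:x+153],(400,450),interpolation=cv2.INTER_CUBIC)
o=o[:450]
cv2.imwrite("pics/z2.png",o);print("right crop origin",x+46,y+15,"scale",400/107)
```

```text
[ -0.20868829  -3.20921306  23.34901917 113.95335114   4.80002291
  19.1970307 ] [0.47306268 0.15183506 0.49615536] [[0.0456, -0.9435, 0.3283], [0.0835, 0.3311, 0.9399], [-0.9955, -0.0154, 0.0939]] 3.0
[455 165]
355 90
right crop origin 401 105 scale 3.7383177570093458
```

View pics/z2.png

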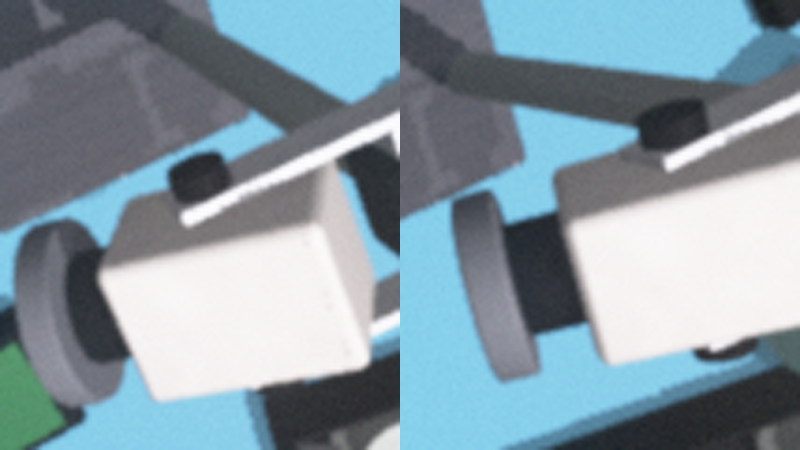

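Run:
```python
import cv2,pickle
from h import *
np.set_printoptions(precision=4,suppress=True)
def quad(c,seed,k=4):
    hsv=cv2.cvtColor(c["img"],cv2.COLOR_BGR2HSV); m=((hsv[...,2]>205)&(hsv[...,1]<30)).astype(np.uint8)
    m=cv2.morphologyEx(cv2.resize(m,None,fx=k,fy=k,interpolation=cv2.INTER_LINEAR),cv2.MORPH_OPEN,np.ones((33,33),np.uint8))
    n,l=cv2.connectedComponents(m); m=(l==l[int(seed[1]*k),int(seed[0]*k)]).astype(np.uint8)
    ct=max(cv2.findContours(m,0,2)[0],key=cv2.contourArea);h=cv2.convexHull(ct)
    for e in range(3,60):
        a=cv2.approxPolyDP(h,e,True)
        if len(a)<=4:break
    return (a[:,0]+.5)/k-.5,cv2.contourArea(h)/k/k
w1=pickle.load(open("w1.pkl","rb"));w2=pickle.load(open("w2.pkl","rb"))
q1,a1=quad(w1,(300+240/3.74,150+310/3.74));q2,a2=quad(w2,(401+270/3.74,105+270/3.74))
print(q1,a1);print(q2,a2)
f1=np.array([(102,268),(157,400)])/3.738+[300,150];f2=np.array([(172,222),(210,362)])/3.738+[401,105]
print(f1,f2)
for a,b in zip(f1,f2): print(tri([(w1,a),(w2,b)]))
# order: start at the corner nearest f1, then sort
def od(q,f):
    i=np.argmin(np.linalg.norm(q-f[0],axis=1));q=np.roll(q,-i,0)
    return q if np.linalg.norm(q[1]-f[1])<np.linalg.norm(q[-1]-f[1]) else np.roll(q[::-1],1,0)
if len(q1)==4==len(q2):
    P=[]
    for a,b in zip(od(q1,f1),od(q2,f2)): X,r=tri([(w1,a),(w2,b)]);P.append(X);print(X,r)
    P=np.array(P);print("len",[np.linalg.norm(P[i]-P[i-1]) for i in range(4)])
    d=(P[2]+P[3]-P[0]-P[1])/2;print("back dir",d/np.linalg.norm(d),"pitch",np.degrees(np.arctan2(d[2],np.hypot(*d[:2]))))
    y=P[0]+P[3]-P[1]-P[2];print("y dir",y/np.linalg.norm(y))
```

```text
[[395.125 210.625]
 [396.125 247.375]
 [339.875 254.375]
 [329.625 221.625]] 2512.84375
[[559.375 158.625]
 [552.125 216.375]
 [455.875 200.375]
 [447.875 172.375]
 [506.875 147.625]] 6035.875
[[327.2873 221.6961]
 [342.0011 257.0091]] [[447.0139 164.39  ]
 [457.1798 201.8432]]
(array([0.5301, 0.3502, 0.2851]), [np.float64(0.2907096679604069), np.float64(0.29070966796039754)])
(array([0.5785, 0.3539, 0.2876]), [np.float64(0.3485460638492877), np.float64(0.34854606384919895)])
```

Run:
```python
import cv2,pickle
from h import *
np.set_printoptions(precision=4,suppress=True)
w1=pickle.load(open("w1.pkl","rb"));w2=pickle.load(open("w2.pkl","rb"))
C,r=tri([(w1,np.array((70,313))/3.738+[300,150]),(w2,np.array((96,286))/3.738+[401,105])]);print("ring",C,r)
M=np.array([.5543,.352,.2864])
v=M-C
post=np.array([.546,.4562]);hb=post-C[:2];hb/=np.linalg.norm(hb);print("hb from post",hb)
dh=v[:2]@hb;print(dh,v[2]); b=np.sqrt(max(dh**2+v[2]**2-.026**2,0));print("b",b,"theta",np.degrees(np.arctan2(v[2],dh)-np.arctan2(.026,b)))
# enlarge w2 head
im=w2["img"][100:220,400:560];cv2.imwrite("pics/z3.png",cv2.resize(im,(800,600),interpolation=cv2.INTER_CUBIC))
```

```text
ring [0.5555 0.3386 0.2552] [np.float64(0.16237118769370262), np.float64(0.162371187693587)]
hb from post [-0.0803  0.9968]
0.013456997766852812 0.03122898554856518
b 0.02191666779621333 theta 16.81730034366291
```

View pics/z3.png

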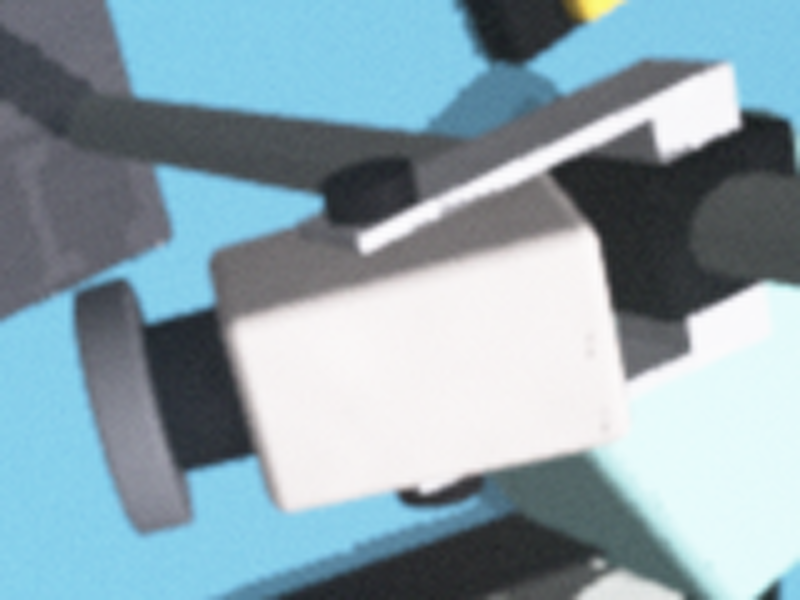

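Zoomed top-face corners in w2: front (235,325) and (285,508), back (595,232) and (625,435).

Run:
```python
import pickle
from h import *
np.set_printoptions(precision=4,suppress=True)
w1=pickle.load(open("w1.pkl","rb"));w2=pickle.load(open("w2.pkl","rb"))
a=np.array([(103,268),(157,400),(370,365),(320,222)])/3.738+[300,150]
b=np.array([(235,325),(287,508),(625,437),(597,232)])/5+[400,100]
P=[]
for x,y in zip(a,b):
    X,r=tri([(w1,x),(w2,y)]);P.append(X);print(X,r[0])
P=np.array(P);print([np.linalg.norm(P[i]-P[i-1]) for i in range(4)])
d=(P[2]+P[3]-P[0]-P[1])/2;d/=np.linalg.norm(d);print("back",d,np.degrees(np.arcsin(d[2])))
y=P[0]+P[3]-P[1]-P[2];print("y",y/np.linalg.norm(y)); print("top centre",P.mean(0))
```

```text
[0.531  0.3507 0.2839] 0.5284255059307988
[0.5779 0.3538 0.2883] 0.418647721400752
[0.5747 0.4138 0.3141] 0.4669277197149831
[0.5251 0.409  0.316 ] 0.6247062257616725
[np.float64(0.06685379414825801), np.float64(0.04723445695267146), np.float64(0.06542604193549414), np.float64(0.04994222983596656)]
back [-0.0691  0.8962  0.4383] 25.998087919798163
y [-0.9962 -0.0824 -0.0268]
top centre [0.5522 0.3818 0.3006]
```

Run:
```python
import pickle
from h import *
from scipy.optimize import least_squares
np.set_printoptions(precision=4,suppress=True)
w1=pickle.load(open("w1.pkl","rb"));w2=pickle.load(open("w2.pkl","rb"));D=pickle.load(open("d0.pkl","rb"));S,E=D["scene"],D["side"]
a=np.array([(103,268),(157,400),(370,365),(320,222)])/3.738+[300,150]
b=np.array([(235,325),(287,508),(625,437),(597,232)])/5+[400,100]
ring=[(w1,np.array((70,313))/3.738+[300,150],1),(w2,np.array((132,406))/5+[400,100],1),(S,(372.9,214.8),1.5),(E,(261,111),1.5)]
post=[(S,(421.2,201.2),1.5),(E,(245.5,63.7),1.5)]
def fr(p):
    x,y,psi,th,s,e=p
    bk=np.array([np.cos(psi)*np.cos(th),np.sin(psi)*np.cos(th),np.sin(th)]);yy=np.array([-np.sin(psi),np.cos(psi),0]);zz=np.cross(bk,yy)
    return np.array([x,y,.28]),bk,yy,zz
def res(p):
    P,bk,yy,zz=fr(p);s,e=p[4:];r=[]
    C=P-bk*s; 
    for (u,v),x1,x2 in zip([(-1,1),(-1,-1),(1,-1),(1,1)],a,b):
        X=C+bk*u*.0345+yy*v*.025+zz*.026
        r+=[proj(w1,X)-x1,proj(w2,X)-x2]
    for c,q,w in ring: r.append((proj(c,P-bk*(.065-e))-q)/w)
    T=np.array([P[0]+.065*np.cos(p[2]),P[1]+.065*np.sin(p[2]),.336])
    for c,q,w in post: r.append((proj(c,T)-q)/w)
    r.append([(s-.004)/.005,(e-.004)/.003]);return np.concatenate(r)
f=least_squares(res,[.552,.395,1.65,.4,.004,.004]);
cov=np.linalg.inv(f.jac.T@f.jac)*2*f.cost/(len(f.fun)-6)
print(f.x,np.degrees(f.x[2:4]),"sd deg",np.degrees(np.sqrt(np.diag(cov))[2:4]));print(f.fun.reshape(-1,2))
P,bk,yy,zz=fr(f.x);L=P-.065*bk;V=L-.14*bk;print("lens",L,"view",V,"n",bk,"up",zz)
```

```text
[0.5507 0.3963 1.6576 0.4436 0.0045 0.0019] [94.9734 25.4168] sd deg [0.8132 1.5889]
[[-1.776   1.2793]
 [-1.2504 -0.008 ]
 [-1.408   0.6807]
 [-1.7444  1.6632]
 [ 0.9951  0.016 ]
 [ 2.3625  0.3778]
 [ 1.1748 -0.1945]
 [ 0.8315 -1.3973]
 [ 0.2957 -0.9338]
 [ 0.1209 -0.1299]
 [ 0.2841 -0.1875]
 [-0.8484  1.824 ]
 [ 1.3837  0.0875]
 [-0.5019 -0.4584]
 [ 0.1024 -0.693 ]]
lens [0.5558 0.3378 0.2521] view [0.5668 0.2118 0.192 ] n [-0.0783  0.8998  0.4292] up [ 0.0372 -0.4276  0.9032]
```

Emit:
{"api": "arm_command", "payload": {"gripper": [1, 1, 1, 1, 1, 1, 1, 1, 1, 1, 1, 1, 1, 1, 1, 1, 1, 1, 1, 1], "linear": [[-0.003, -0.013, -0.037], [-0.006, -0.026, -0.073], [-0.01, -0.039, -0.11], [-0.013, -0.052, -0.146], [-0.016, -0.064, -0.183], [-0.019, -0.077, -0.22], [-0.022, -0.09, -0.256], [-0.026, -0.103, -0.293], [-0.029, -0.116, -0.329], [-0.035, -0.099, -0.364], [-0.042, -0.082, -0.398], [-0.048, -0.065, -0.433], [-0.054, -0.048, -0.467], [-0.06, -0.032, -0.502], [-0.067, -0.015, -0.536], [-0.073, 0.002, -0.571], [-0.079, 0.019, -0.605], [-0.085, 0.036, -0.64], [-0.092, 0.053, -0.674], [-0.098, 0.07, -0.709]], "roll": [0, 0, 0, 0, 0, 0, 0, 0, 0, 0, 0, 0, 0, 0, 0, 0, 0, 0, 0, 0]}}

```text
time_s: 4.67
tcp_pos: [0.174, -0.4915, 0.5019]
tcp_rot: [[0.048, -0.943, 0.328], [0.056, 0.331, 0.942], [-0.997, -0.027, 0.069]]
ft_force: [0.6, 0.2, 0.7]
opening: 0.0856
```

```bash
python3 -c "
from cell import env;s=env.sense();print(s['joints'],s['tcp_pos'],s['tcp_rot'])"
```

```text
[-86.57782667   9.95374094  37.82586789 120.93863048   2.95326297
 -67.39453949] [ 0.17399757 -0.49146279  0.50190589] [[ 0.04824045 -0.9433674   0.32822372]
 [ 0.05640417  0.3306548   0.94206474]
 [-0.99724191 -0.02693244  0.06916079]]
```

Emit:
{"api": "arm_command", "payload": {"gripper": [1, 1, 1, 1, 1, 1, 1], "linear": [[-0.04, 0, 0], [-0.08, 0, 0], [-0.12, 0, 0], [-0.16, 0, 0], [-0.2, 0, 0], [-0.24, 0, 0], [-0.28, 0, 0]], "roll": [0, 0, 0, 0, 0, 0, 0]}}

```text
time_s: 5.25
tcp_pos: [0.167, -0.4819, 0.5277]
tcp_rot: [[0.052, -0.943, 0.33], [0.004, 0.33, 0.944], [-0.999, -0.048, 0.021]]
ft_force: [0.9, 0.2, -0.1]
opening: 0.0851
```

Emit:
{"api": "arm_command", "payload": {"gripper": [1, 1, 1, 1, 1, 1, 1, 1, 1, 1, 1, 1, 1, 1], "linear": [[0.018, -0.019, 0.027], [0.036, -0.038, 0.054], [0.054, -0.057, 0.081], [0.072, -0.076, 0.108], [0.09, -0.095, 0.135], [0.108, -0.114, 0.162], [0.126, -0.133, 0.19], [0.144, -0.152, 0.217], [0.162, -0.171, 0.244], [0.18, -0.19, 0.271], [0.198, -0.209, 0.298], [0.216, -0.228, 0.325], [0.216, -0.228, 0.325], [0.216, -0.228, 0.325]], "roll": [-1, -2, -3, -4, -5, -6, -7, -8, -9, -10, -10.7, -10.7, -10.7, -10.7]}}

```text
time_s: 6.42
tcp_pos: [0.5007, -0.2476, 0.3278]
tcp_rot: [[0.05, -0.988, 0.146], [0.006, 0.146, 0.989], [-0.999, -0.048, 0.013]]
ft_force: [-0.2, 0.1, -0.2]
opening: 0.0855
```

Run:
```python
from cell import env,eyes
import cv2,pickle,numpy as np
from h import *
w=eyes.get_image("wrist");pickle.dump(w,open("w3.pkl","wb"));s=env.sense();print(s["tcp_pos"],np.round(s["tcp_rot"],4).tolist(),s["time_s"])
c=proj(w,[.533,-.234,.12]);print(c);x,y=[int(max(0,v)) for v in c-[140,105]];x=min(x,280);y=min(y,210);print(x,y)
cv2.imwrite("pics/w3.png",cv2.resize(w["img"][y:y+210,x:x+280],(800,600),interpolation=cv2.INTER_CUBIC))
```

```text
[ 0.50018479 -0.24874525  0.32902081] [[0.0507, -0.9878, 0.1472], [0.0049, 0.1476, 0.989], [-0.9987, -0.0494, 0.0123]] 6.4667
[293.52105851 200.08425904]
153 95
```

View pics/w3.png

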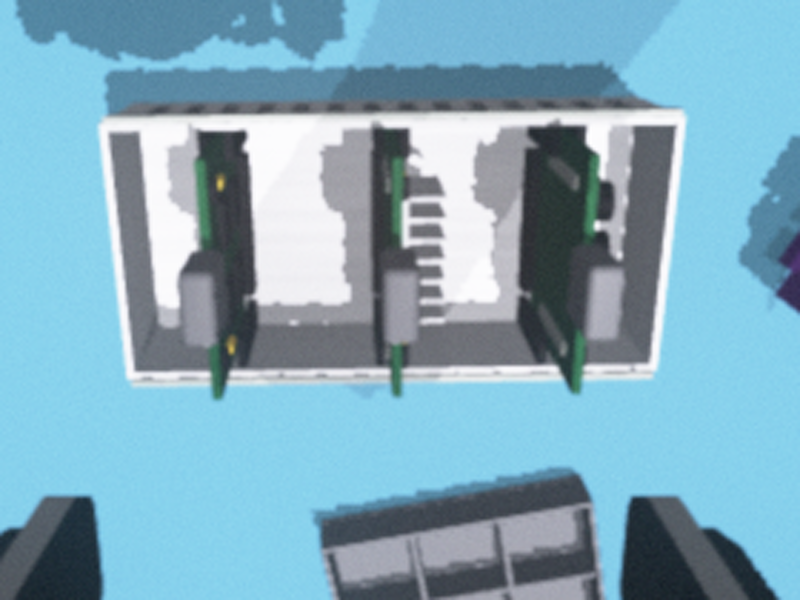

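The middle board has the heatsink fins, at zoomed pixel (425,240). The handle tops are at zoomed (199,308), (401,304) and (602,302).

Run:
```python
import pickle
from h import *
np.set_printoptions(precision=4,suppress=True)
w=pickle.load(open("w3.pkl","rb"));k=2.857
f=lambda p,z:onz(w,(np.array(p)+.5)/k+[153,95]-.5,z)
L,M,R=[f(p,.136) for p in((199,308),(401,304),(602,302))];print(L,M,R)
v=R-L;print(np.linalg.norm(v),"az y",np.degrees(np.arctan2(v[1],v[0])))
c=[f(p,.066) for p in((105,121),(683,113),(657,374),(131,380))];print(np.array(c))
for a,b in((0,1),(3,2)):
    u=c[b]-c[a];print(np.linalg.norm(u),np.degrees(np.arctan2(u[1],u[0])))
```

```text
[ 0.5187 -0.308   0.136 ] [ 0.5282 -0.2348  0.136 ] [ 0.5384 -0.1618  0.136 ]
0.147524538665426 az y 82.31462070481199
[[ 0.4557 -0.3451  0.066 ]
 [ 0.4877 -0.1074  0.066 ]
 [ 0.6058 -0.1215  0.066 ]
 [ 0.5722 -0.3621  0.066 ]]
0.2398824572590042 82.35032136862276
0.24299368190027806 82.05552028717385
```

Emit:
{"api": "arm_command", "payload": {"gripper": [0.6, 0.6, 0.6, 0.6, 0.6, 0.6, 0.6, 0.6, 0.6, 0.6, 0.6, 0.6, 0.6], "linear": [[0.02, -0.008, 0.008], [0.05, -0.0165, 0.0155], [0.08, -0.0165, 0.0155], [0.11, -0.0165, 0.0155], [0.13, -0.0165, 0.0155], [0.145, -0.0165, 0.0155], [0.16, -0.0165, 0.0155], [0.17, -0.0165, 0.0155], [0.18, -0.0165, 0.0155], [0.19, -0.0165, 0.0155], [0.2, -0.0165, 0.0155], [0.209, -0.0165, 0.0155], [0.209, -0.0165, 0.0155]], "roll": [-0.3, -0.7, -0.7, -0.7, -0.7, -0.7, -0.7, -0.7, -0.7, -0.7, -0.7, -0.7, -0.7]}}

```text
time_s: 7.55
tcp_pos: [0.5286, -0.2343, 0.1192]
tcp_rot: [[0.049, -0.99, 0.135], [0.006, 0.136, 0.991], [-0.999, -0.047, 0.013]]
ft_force: [-0.5, 0.3, 0.2]
opening: 0.0513
```

Emit:
{"api": "arm_command", "payload": {"gripper": [0, 0, 0, 0, 0, 0, 0], "linear": [[0, 0, 0], [0, 0, 0], [0, 0, 0], [0, 0, 0], [0, 0, 0], [0, 0, 0], [0, 0, 0]], "roll": [0, 0, 0, 0, 0, 0, 0], "newtons": 50}}

```text
time_s: 8.13
tcp_pos: [0.529, -0.2346, 0.1199]
tcp_rot: [[0.05, -0.99, 0.135], [0.006, 0.136, 0.991], [-0.999, -0.048, 0.012]]
ft_force: [0.1, -0.9, 4.8]
opening: 0.0135
```

Emit:
{"api": "arm_command", "payload": {"gripper": [0, 0, 0, 0, 0, 0, 0, 0, 0, 0], "linear": [[-0.005, 0, 0], [-0.015, -0.001, 0], [-0.03, -0.0015, 0], [-0.045, -0.002, 0.0005], [-0.06, -0.003, 0.001], [-0.08, -0.004, 0.001], [-0.105, -0.005, 0.001], [-0.13, -0.006, 0.0015], [-0.15, -0.007, 0.002], [-0.15, -0.007, 0.002]], "roll": [0, 0, 0, 0, 0, 0, 0, 0, 0, 0]}}

```text
time_s: 8.97
tcp_pos: [0.5299, -0.2352, 0.2755]
tcp_rot: [[0.055, -0.989, 0.135], [0.002, 0.135, 0.991], [-0.998, -0.054, 0.009]]
ft_force: [0.5, 0.7, -0.8]
opening: 0.0134
```

Run:
```python
from cell import env,eyes
import cv2,pickle,numpy as np
s=env.sense();print(s["tcp_pos"],np.round(s["tcp_rot"],4).tolist(),s["time_s"],s["joints"],s["opening"])
a=eyes.get_image("side");b=eyes.get_image("scene");pickle.dump((a,b),open("d1.pkl","wb"))
f=lambda i,x,y:cv2.resize(i[y:y+180,x:x+120],(400,600),interpolation=cv2.INTER_CUBIC)
cv2.imwrite("pics/l1.png",np.hstack([f(a["img"],255,200),f(b["img"],140,90)]))
```

```text
[ 0.52989435 -0.23522625  0.27549663] [[0.0548, -0.9893, 0.1351], [0.0017, 0.1354, 0.9908], [-0.9985, -0.0541, 0.0091]] 8.9667 [-37.8726529   -0.61304004   1.58299993  89.77456833   2.00654531
 -30.05252545] 0.013445748708173102
```

View pics/l1.png

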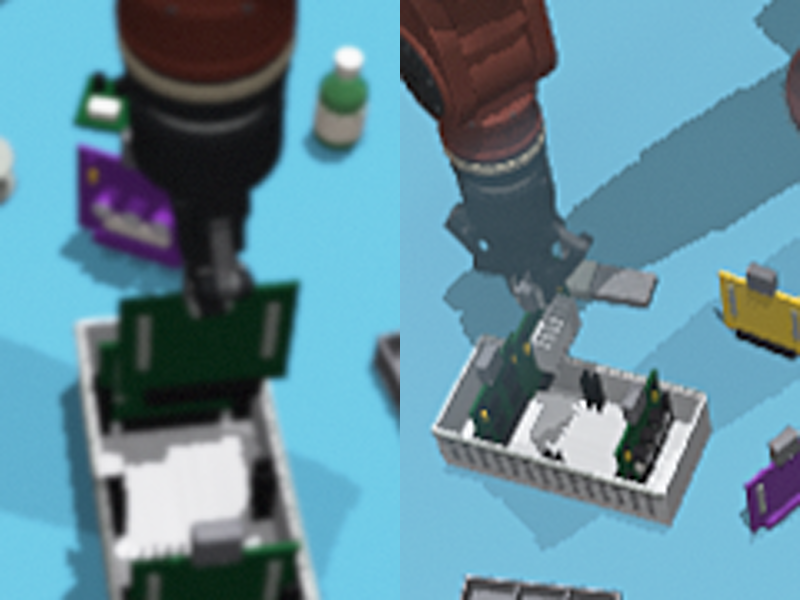

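The heat board is out and the other two are still seated. Next I'll carry it in an arc to where J1 is about 95°, yawing it on the way. There I can tip it at the joint limit in the right plane.

```bash
cat > rows.py <<'E'
import numpy as np
from cell import env
def rows(wps,roll,step=.039,rs=None):
    s=env.sense();R,p=s["tcp_rot"],s["tcp_pos"];L=[];prev=p
    for w in wps:
        w=np.array(w);n=max(1,int(np.ceil(np.linalg.norm(w-prev)/step)))
        L+=[np.round(R.T@(prev+(w-prev)*(i+1)/n-p),3).tolist() for i in range(n)];prev=w
    n=len(L);print(n,L);print(np.round(np.linspace(roll/n,roll,n),1).tolist(),[0]*n)
    print(p,s["time_s"],s["joints"].round(1))
E
python3 -c "
from rows import *
rows([(.5,-.1,.42),(.48,.15,.5),(.33,.38,.5)],-12.8)"
```

```text
21 [[-0.025, 0.007, 0.022], [-0.05, 0.013, 0.044], [-0.075, 0.02, 0.066], [-0.1, 0.026, 0.087], [-0.125, 0.033, 0.109], [-0.15, 0.04, 0.131], [-0.161, 0.047, 0.166], [-0.173, 0.054, 0.201], [-0.184, 0.061, 0.237], [-0.195, 0.068, 0.272], [-0.207, 0.075, 0.307], [-0.218, 0.082, 0.342], [-0.23, 0.089, 0.377], [-0.23, 0.112, 0.403], [-0.231, 0.134, 0.429], [-0.232, 0.157, 0.455], [-0.233, 0.179, 0.481], [-0.234, 0.202, 0.507], [-0.234, 0.224, 0.533], [-0.235, 0.246, 0.559], [-0.236, 0.269, 0.585]]
[-0.6, -1.2, -1.8, -2.4, -3.0, -3.7, -4.3, -4.9, -5.5, -6.1, -6.7, -7.3, -7.9, -8.5, -9.1, -9.8, -10.4, -11.0, -11.6, -12.2, -12.8] [0, 0, 0, 0, 0, 0, 0, 0, 0, 0, 0, 0, 0, 0, 0, 0, 0, 0, 0, 0, 0]
[ 0.52902113 -0.23459416  0.27081186] 9.0667 [-37.9  -0.5   1.2  89.6   2.  -30.1]
```

Emit:
{"api": "arm_command", "payload": {"gripper": [0, 0, 0, 0, 0, 0, 0, 0, 0, 0, 0, 0, 0, 0, 0, 0, 0, 0, 0, 0], "linear": [[-0.025, 0.007, 0.022], [-0.05, 0.013, 0.044], [-0.075, 0.02, 0.066], [-0.1, 0.026, 0.087], [-0.125, 0.033, 0.109], [-0.15, 0.04, 0.131], [-0.161, 0.047, 0.166], [-0.173, 0.054, 0.201], [-0.184, 0.061, 0.237], [-0.195, 0.068, 0.272], [-0.207, 0.075, 0.307], [-0.218, 0.082, 0.342], [-0.23, 0.089, 0.377], [-0.23, 0.112, 0.403], [-0.231, 0.134, 0.429], [-0.232, 0.157, 0.455], [-0.233, 0.179, 0.481], [-0.234, 0.202, 0.507], [-0.234, 0.224, 0.533], [-0.235, 0.246, 0.559]], "roll": [-0.6, -1.2, -1.8, -2.4, -3, -3.7, -4.3, -5, -5.6, -6.3, -7, -7.6, -8.3, -9, -9.8, -10.5, -11.3, -12, -12.8, -12.8]}}

```text
time_s: 10.73
tcp_pos: [0.348, 0.3527, 0.4983]
tcp_rot: [[0.049, -0.995, -0.088], [0.004, -0.088, 0.996], [-0.999, -0.049, -0.001]]
ft_force: [1.2, 0.4, -1.6]
opening: 0.0135
```

```bash
python3 -c "
from rows import *
s=env.sense();print(s['tcp_rot'],s['opening'])
rows([(.05,.5,.5),(-.188,.485,.5)],0)"
```

```text
[[ 4.87222103e-02 -9.94900162e-01 -8.83165605e-02]
 [ 3.68132927e-03 -8.82420999e-02  9.96092255e-01]
 [-9.98805584e-01 -4.88569387e-02 -6.36795065e-04]] 0.013518498257255103
16 [[-0.002, 0.031, 0.019], [-0.003, 0.063, 0.038], [-0.005, 0.094, 0.058], [-0.007, 0.126, 0.077], [-0.009, 0.157, 0.096], [-0.01, 0.189, 0.115], [-0.012, 0.22, 0.135], [-0.014, 0.252, 0.154], [-0.016, 0.283, 0.173], [-0.017, 0.317, 0.174], [-0.019, 0.351, 0.175], [-0.021, 0.385, 0.176], [-0.022, 0.419, 0.177], [-0.024, 0.453, 0.177], [-0.026, 0.487, 0.178], [-0.027, 0.521, 0.179]]
[0.0, 0.0, 0.0, 0.0, 0.0, 0.0, 0.0, 0.0, 0.0, 0.0, 0.0, 0.0, 0.0, 0.0, 0.0, 0.0] [0, 0, 0, 0, 0, 0, 0, 0, 0, 0, 0, 0, 0, 0, 0, 0]
[0.34795485 0.35268843 0.49834862] 10.7333 [ 31.   -1.6  25.3 114.4  -1.3  25.9]
```

Emit:
{"api": "arm_command", "payload": {"gripper": [0, 0, 0, 0, 0, 0, 0, 0, 0, 0, 0, 0, 0, 0, 0, 0, 0], "linear": [[-0.002, 0.031, 0.019], [-0.003, 0.063, 0.038], [-0.005, 0.094, 0.058], [-0.007, 0.126, 0.077], [-0.009, 0.157, 0.096], [-0.01, 0.189, 0.115], [-0.012, 0.22, 0.135], [-0.014, 0.252, 0.154], [-0.016, 0.283, 0.173], [-0.017, 0.317, 0.174], [-0.019, 0.351, 0.175], [-0.021, 0.385, 0.176], [-0.022, 0.419, 0.177], [-0.024, 0.453, 0.177], [-0.026, 0.487, 0.178], [-0.027, 0.521, 0.179], [-0.027, 0.521, 0.179]], "roll": [0, 0, 0, 0, 0, 0, 0, 0, 0, 0, 0, 0, 0, 0, 0, 0, 0]}}

```text
time_s: 12.15
tcp_pos: [-0.1924, 0.4839, 0.4979]
tcp_rot: [[0.047, -0.995, -0.093], [0.001, -0.093, 0.996], [-0.999, -0.047, -0.004]]
ft_force: [0.7, -0.5, -1.8]
opening: 0.0134
```

```bash
python3 -c "
from rows import *
s=env.sense();print(s['tcp_rot'],s['tcp_pos'],s['joints'],s['time_s'])"
```

```text
[[ 4.71784664e-02 -9.94552781e-01 -9.29459916e-02]
 [ 6.34362373e-04 -9.30197542e-02  9.95664061e-01]
 [-9.98886275e-01 -4.70328649e-02 -3.75762249e-03]] [-0.19242448  0.4839232   0.49790612] [ 98.78897058   7.04233157  34.19535487 117.53054471  -2.67791481
  93.45958032] 12.15
```

Emit:
{"api": "arm_command", "payload": {"gripper": [0, 0, 0, 0, 0, 0, 0, 0, 0, 0, 0, 0], "linear": [[-0.02, -0.034, 0], [-0.06, -0.034, 0], [-0.1, -0.034, 0], [-0.14, -0.034, 0], [-0.18, -0.034, 0], [-0.22, -0.034, 0], [-0.26, -0.034, 0], [-0.3, -0.034, 0], [-0.34, -0.034, 0], [-0.38, -0.034, 0], [-0.42, -0.034, 0], [-0.46, -0.034, 0]], "roll": [0, 0, 0, 0, 0, 0, 0, 0, 0, 0, 0, 0]}}

```text
time_s: 13.15
tcp_pos: [-0.1551, 0.4682, 0.5521]
tcp_rot: [[0.042, -0.995, -0.095], [0.053, -0.093, 0.994], [-0.998, -0.047, 0.049]]
ft_force: [0.0, -0.7, -2.0]
opening: 0.0131
```

```bash
python3 -c "
from rows import *
s=env.sense();print(s['tcp_rot'],s['tcp_pos'],s['joints'],s['time_s'])"
```

```text
[[ 0.04230434 -0.99455195 -0.09527208]
 [ 0.05318235 -0.09298066  0.99424657]
 [-0.99768832 -0.04712774  0.04895912]] [-0.15510108  0.46822955  0.55209785] [ 94.6916378    4.41075895  38.18377161 120.93011141  -2.66593399
  89.21816534] 13.15
```

Emit:
{"api": "arm_command", "payload": {"gripper": [0, 0, 0, 0, 0, 0, 0, 0, 0, 0, 0, 0, 0, 0, 0, 0, 0, 0], "linear": [[-0.04, 0, 0], [-0.08, 0, 0], [-0.12, 0, 0], [-0.16, 0, 0], [-0.2, 0, 0], [-0.24, 0, 0], [-0.28, 0, 0], [-0.32, 0, 0], [-0.36, 0, 0], [-0.4, 0, 0], [-0.44, 0, 0], [-0.48, 0, 0], [-0.52, 0, 0], [-0.56, 0, 0], [-0.6, 0, 0], [-0.64, 0, 0], [-0.68, 0, 0], [-0.72, 0, 0]], "roll": [0, 0, 0, 0, 0, 0, 0, 0, 0, 0, 0, 0, 0, 0, 0, 0, 0, 0]}}

```text
time_s: 14.65
tcp_pos: [-0.1535, 0.4451, 0.5772]
tcp_rot: [[0.038, -0.995, -0.097], [0.106, -0.093, 0.99], [-0.994, -0.048, 0.102]]
ft_force: [0.3, -0.4, -2.3]
opening: 0.0135
```

```bash
python3 -c "
from rows import *
s=env.sense();print(s['tcp_rot'],s['tcp_pos'],s['joints'],s['time_s'])"
```

```text
[[ 0.03802774 -0.99451982 -0.09738693]
 [ 0.10568678 -0.09290803  0.9900497 ]
 [-0.99367208 -0.04794186  0.10157452]] [-0.15353101  0.44514258  0.57720113] [ 9.47362904e+01 -1.18923630e-01  3.66876380e+01  1.20935093e+02
 -2.67235096e+00  8.91220284e+01] 14.65
```

Emit:
{"api": "arm_command", "payload": {"gripper": [0, 0, 0, 0], "linear": [[-0.03, 0, 0.025], [-0.06, 0, 0.05], [-0.1, 0, 0.08], [-0.15, 0, 0.12]], "roll": [0, 0, 0, 0]}}

```text
time_s: 14.98
tcp_pos: [-0.1576, 0.5004, 0.5967]
tcp_rot: [[0.033, -0.995, -0.099], [0.156, -0.093, 0.983], [-0.987, -0.048, 0.152]]
ft_force: [0.5, 0.0, -1.6]
opening: 0.0131
```

```bash
python3 -c "
from rows import *
s=env.sense();print(s['tcp_rot'],s['tcp_pos'],s['joints'],s['time_s'])"
```

```text
[[ 0.03284619 -0.99451468 -0.09930596]
 [ 0.15639572 -0.09302123  0.98330434]
 [-0.98714817 -0.04782883  0.15248245]] [-0.15758657  0.50035115  0.59673311] [ 94.63871343   8.90272096  48.66116839 120.93529468  -2.60136006
  88.88389002] 14.9833
```

Emit:
{"api": "arm_command", "payload": {"gripper": [0, 0, 0, 0], "linear": [[-0.04, 0, 0], [-0.08, 0, 0], [-0.12, 0, 0], [-0.17, 0, 0]], "roll": [0, 0, 0, 0]}}

```text
time_s: 15.32
tcp_pos: [-0.1552, 0.4746, 0.6248]
tcp_rot: [[0.028, -0.994, -0.101], [0.209, -0.093, 0.973], [-0.977, -0.048, 0.205]]
ft_force: [-0.1, 0.7, -1.5]
opening: 0.0134
```

Emit:
{"api": "arm_command", "payload": {"gripper": [0, 0, 0, 0], "linear": [[-0.04, 0, 0], [-0.08, 0, 0], [-0.12, 0, 0], [-0.17, 0, 0]], "roll": [0, 0, 0, 0]}}

```text
time_s: 15.65
tcp_pos: [-0.1543, 0.4495, 0.65]
tcp_rot: [[0.024, -0.994, -0.102], [0.261, -0.093, 0.961], [-0.965, -0.05, 0.257]]
ft_force: [0.4, -0.2, -2.0]
opening: 0.0132
```

Emit:
{"api": "arm_command", "payload": {"gripper": [0, 0, 0, 0], "linear": [[-0.04, 0, 0.01], [-0.08, 0, 0.02], [-0.12, 0, 0.03], [-0.17, 0, 0.04]], "roll": [0, 0, 0, 0]}}

```text
time_s: 15.98
tcp_pos: [-0.1557, 0.4471, 0.6738]
tcp_rot: [[0.02, -0.994, -0.104], [0.31, -0.092, 0.946], [-0.95, -0.051, 0.307]]
ft_force: [0.5, 1.1, -1.7]
opening: 0.0135
```

```bash
python3 -c "
from rows import *
s=env.sense();print(s['tcp_rot'],s['tcp_pos'],s['joints'],s['time_s'])"
```

```text
[[ 0.0195134  -0.99442938 -0.10358294]
 [ 0.31020324 -0.09246829  0.94616255]
 [-0.95046998 -0.05059462  0.30667085]] [-0.15568252  0.44705874  0.67377536] [ 9.49740789e+01  2.45545769e-02  4.88704280e+01  1.20926788e+02
 -2.65581403e+00  8.87864687e+01] 15.9833
```

Emit:
{"api": "arm_command", "payload": {"gripper": [0, 0, 0, 0], "linear": [[-0.04, 0, 0.01], [-0.08, 0, 0.02], [-0.12, 0, 0.03], [-0.17, 0, 0.04]], "roll": [0, 0, 0, 0]}}

```text
time_s: 16.32
tcp_pos: [-0.1569, 0.4395, 0.6973]
tcp_rot: [[0.015, -0.994, -0.104], [0.359, -0.092, 0.929], [-0.933, -0.052, 0.355]]
ft_force: [-0.4, -0.3, -1.7]
opening: 0.0132
```

Emit:
{"api": "arm_command", "payload": {"gripper": [0, 0, 0, 0], "linear": [[-0.04, 0, 0.01], [-0.08, 0, 0.02], [-0.12, 0, 0.03], [-0.17, 0, 0.04]], "roll": [0, 0, 0, 0]}}

```text
time_s: 16.65
tcp_pos: [-0.1583, 0.4276, 0.7206]
tcp_rot: [[0.011, -0.994, -0.105], [0.406, -0.092, 0.909], [-0.914, -0.053, 0.403]]
ft_force: [0.7, -0.3, -2.0]
opening: 0.0137
```

```bash
python3 -c "
from rows import *
s=env.sense();print(s['tcp_rot'],s['joints'])
rows([(.05,.46,.6),(.35,.32,.55)],0)"
```

```text
[[ 0.01081889 -0.99439077 -0.10521382]
 [ 0.40631301 -0.09177024  0.90911383]
 [-0.9136699  -0.05258535  0.40304105]] [ 95.71046284  -1.83794222  52.90951145 120.93466082  -2.93447938
  89.18338001]
16 [[0.018, -0.029, -0.006], [0.036, -0.058, -0.012], [0.054, -0.087, -0.018], [0.072, -0.116, -0.023], [0.09, -0.146, -0.029], [0.108, -0.175, -0.035], [0.126, -0.204, -0.041], [0.125, -0.235, -0.061], [0.124, -0.267, -0.081], [0.123, -0.298, -0.101], [0.122, -0.329, -0.121], [0.121, -0.361, -0.141], [0.12, -0.392, -0.16], [0.119, -0.424, -0.18], [0.119, -0.455, -0.2], [0.118, -0.487, -0.22]]
[0.0, 0.0, 0.0, 0.0, 0.0, 0.0, 0.0, 0.0, 0.0, 0.0, 0.0, 0.0, 0.0, 0.0, 0.0, 0.0] [0, 0, 0, 0, 0, 0, 0, 0, 0, 0, 0, 0, 0, 0, 0, 0]
[-0.15827817  0.4276272   0.72059306] 16.65 [ 95.7  -1.8  52.9 120.9  -2.9  89.2]
```

Emit:
{"api": "arm_command", "payload": {"gripper": [0, 0, 0, 0, 0, 0, 0, 0, 0, 0, 0, 0, 0, 0, 0, 0, 0], "linear": [[0.018, -0.029, -0.006], [0.036, -0.058, -0.012], [0.054, -0.087, -0.018], [0.072, -0.116, -0.023], [0.09, -0.146, -0.029], [0.108, -0.175, -0.035], [0.126, -0.204, -0.041], [0.125, -0.235, -0.061], [0.124, -0.267, -0.081], [0.123, -0.298, -0.101], [0.122, -0.329, -0.121], [0.121, -0.361, -0.141], [0.12, -0.392, -0.16], [0.119, -0.424, -0.18], [0.119, -0.455, -0.2], [0.118, -0.487, -0.22], [0.118, -0.487, -0.22]], "roll": [0, 0, 0, 0, 0, 0, 0, 0, 0, 0, 0, 0, 0, 0, 0, 0, 0]}}

```text
time_s: 18.07
tcp_pos: [0.3563, 0.3175, 0.5447]
tcp_rot: [[0.007, -0.995, -0.098], [0.403, -0.087, 0.911], [-0.915, -0.046, 0.401]]
ft_force: [-0.7, 0.6, -3.2]
opening: 0.0134
```

Run:
```python
from rows import *
from cell import eyes
import pickle,cv2
from h import proj
s=env.sense();print(s['tcp_rot'],s['joints'])
w=eyes.get_image("wrist");pickle.dump(w,open("w4.pkl","wb"))
print([proj(w,p).round() for p in([.55,.34,.25],[.55,.41,.31])])
cv2.imwrite("pics/w4.png",w["img"])
rows([(.46,.12,.5),(.569,.12,.35)],0)
```

```text
[[ 0.0070144  -0.99514084 -0.09821159]
 [ 0.40333195 -0.08705514  0.91090326]
 [-0.91502685 -0.04600131  0.40076145]] [ 11.1628437  -13.08948399  17.60844413 115.39286592  23.2250237
   6.70208324]
[array([200., 291.]), array([259., 308.])]
11 [[-0.006, -0.014, -0.035], [-0.012, -0.029, -0.07], [-0.019, -0.043, -0.105], [-0.025, -0.058, -0.14], [-0.031, -0.072, -0.175], [-0.037, -0.086, -0.21], [-0.01, -0.107, -0.224], [0.018, -0.127, -0.238], [0.046, -0.147, -0.252], [0.073, -0.167, -0.267], [0.101, -0.188, -0.281]]
[0.0, 0.0, 0.0, 0.0, 0.0, 0.0, 0.0, 0.0, 0.0, 0.0, 0.0] [0, 0, 0, 0, 0, 0, 0, 0, 0, 0, 0]
[0.35369046 0.31857967 0.54627464] 18.1167 [ 11.4 -13.3  17.6 115.5  23.3   6.9]
```

View pics/w4.png

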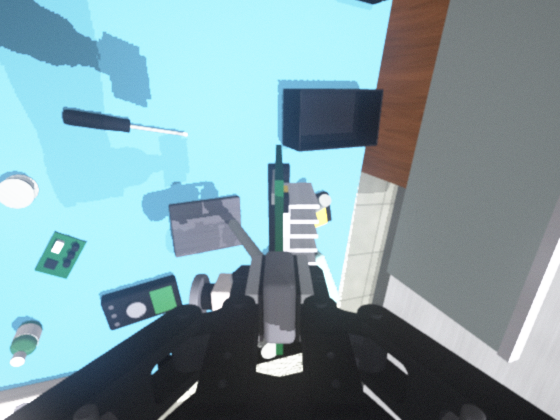

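Emit:
{"api": "arm_command", "payload": {"gripper": [0, 0, 0, 0, 0, 0, 0, 0, 0, 0, 0, 0, 0], "linear": [[-0.006, -0.014, -0.035], [-0.012, -0.029, -0.07], [-0.019, -0.043, -0.105], [-0.025, -0.058, -0.14], [-0.031, -0.072, -0.175], [-0.037, -0.086, -0.21], [-0.01, -0.107, -0.224], [0.018, -0.127, -0.238], [0.046, -0.147, -0.252], [0.073, -0.167, -0.267], [0.101, -0.188, -0.281], [0.101, -0.188, -0.281], [0.101, -0.188, -0.281]], "roll": [0, 0, 0, 0, 0, 0, 0, 0, 0, 0, 0, 0, 0]}}

```text
time_s: 19.2
tcp_pos: [0.5684, 0.1209, 0.3473]
tcp_rot: [[0.002, -0.995, -0.098], [0.405, -0.088, 0.91], [-0.914, -0.042, 0.403]]
ft_force: [-0.5, 0.0, -0.7]
opening: 0.0131
```

Run:
```python
from rows import *
from cell import eyes
import pickle,cv2
from h import proj
s=env.sense();print(s['tcp_rot'],s['tcp_pos'],s['time_s'])
w=eyes.get_image("wrist");pickle.dump(w,open("w5.pkl","wb"))
q=proj(w,[.55,.37,.27]);print(q)
x,y=(np.clip(q-[80,60],0,[400,300])).astype(int);print(x,y)
cv2.imwrite("pics/w5.png",cv2.resize(w["img"][y:y+120,x:x+160],(800,600),interpolation=cv2.INTER_CUBIC))
```

```text
[[ 0.00231695 -0.99520483 -0.09778534]
 [ 0.40510734 -0.0884682   0.9099788 ]
 [-0.91426619 -0.04172194  0.40295981]] [0.56838596 0.12094988 0.34725658] 19.2
[483.84884026 192.74479178]
400 132
```

View pics/w5.png

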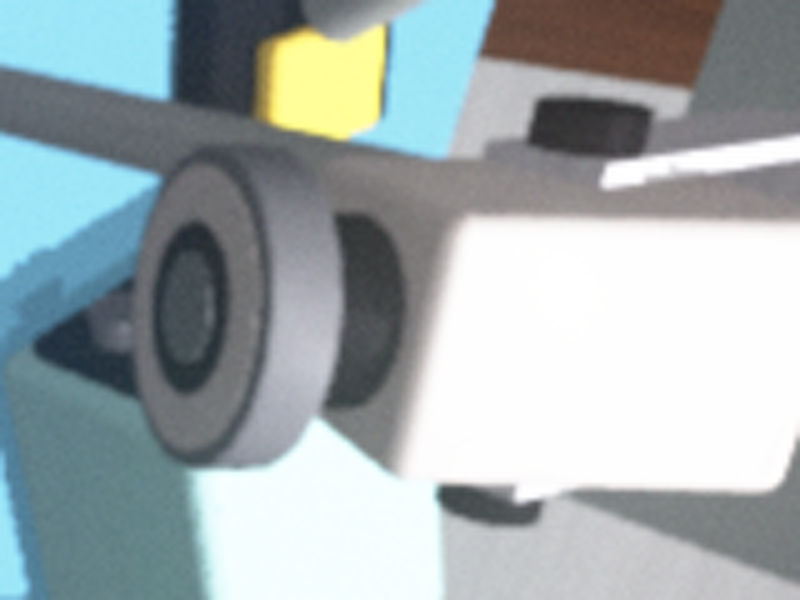

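```bash
cat > fit.py <<'E'
import pickle
from h import *
from scipy.optimize import least_squares
np.set_printoptions(precision=4,suppress=True)
w1,w2,w5=[pickle.load(open(f"w{i}.pkl","rb")) for i in(1,2,5)];D=pickle.load(open("d0.pkl","rb"));S,E=D["scene"],D["side"]
a=np.array([(103,268),(157,400),(370,365),(320,222)])/3.738+[300,150]
b=np.array([(235,325),(287,508),(625,437),(597,232)])/5+[400,100]
c5=np.array([(457,220),(402,470),(787,492)])/5+[400,132]
ring=[(w1,np.array((70,313))/3.738+[300,150],1),(w2,np.array((132,406))/5+[400,100],1),(S,(372.9,214.8),1.5),(E,(261,111),1.5),(w5,np.array((240,306))/5+[400,132],1)]
post=[(S,(421.2,201.2),1.5),(E,(245.5,63.7),1.5)]
def fr(p):
    x,y,psi,th=p[:4]
    bk=np.array([np.cos(psi)*np.cos(th),np.sin(psi)*np.cos(th),np.sin(th)]);yy=np.array([-np.sin(psi),np.cos(psi),0]);zz=np.cross(bk,yy)
    return np.array([x,y,p[8]]),bk,yy,zz
def res(p):
    P,bk,yy,zz=fr(p);s,e,l,w=p[4:8];r=[];C=P-bk*s
    for i,(u,v) in enumerate([(-1,1),(-1,-1),(1,-1),(1,1)]):
        X=C+bk*u*l+yy*v*w+zz*.0255
        r+=[proj(w1,X)-a[i],proj(w2,X)-b[i]]
        if i<3:r.append(proj(w5,X)-c5[i])
    for c,q,k in ring: r.append((proj(c,P-bk*(.065-e))-q)/k)
    r.append(proj(w5,P-bk*.065)-(np.array((190,306))/5+[400,132]))
    T=np.array([P[0]+.065*np.cos(p[2]),P[1]+.065*np.sin(p[2]),p[8]+.056])
    for c,q,k in post: r.append((proj(c,T)-q)/k)
    r.append([(s-.004)/.005,(e-.005)/.003]);r.append([(l-.034)/.002,(w-.025)/.002]);r.append([(p[8]-.28)/.0015,0]);return np.concatenate(r)
f=least_squares(res,[.552,.395,1.65,.4,.004,.004,.034,.025,.28]);
if __name__=="__main__":
    cov=np.linalg.inv(f.jac.T@f.jac)*2*f.cost/(len(f.fun)-9)
    print(f.x,np.degrees(f.x[2:4]),"sd deg",np.degrees(np.sqrt(np.diag(cov))[2:4]));print(f.fun.reshape(-1,2).tolist() and np.round(f.fun.reshape(-1,2),1).tolist())
P,bk,yy,zz=fr(f.x);L=P-.065*bk;V=L-.14*bk;print("lens",L,"view",V,"n",bk,"up",zz,"tcp",V+.059*zz)
E
python3 fit.py
```

```text
[ 0.5501  0.3915  1.6673  0.4788 -0.0008  0.0073  0.0335  0.0242  0.2794] [95.5313 27.4337] sd deg [0.4924 0.8302]
[[-1.1, 1.2], [-0.4, -0.1], [2.1, 0.9], [-0.8, -0.6], [-0.9, 0.2], [0.1, 1.5], [-0.4, -0.2], [1.7, -0.2], [-1.2, -0.2], [-0.3, 0.8], [-0.1, -0.6], [0.9, -1.7], [0.8, -0.9], [0.5, -0.3], [-1.1, 1.7], [-1.8, 0.1], [0.5, -0.1], [0.2, -0.3], [-0.6, 0.3], [-1.0, 0.8], [-0.3, -0.4], [-0.4, 0.0]]
lens [0.5557 0.3341 0.2495] view [0.5677 0.2104 0.185 ] n [-0.0856  0.8834  0.4607] up [ 0.0444 -0.4586  0.8875] tcp [0.5703 0.1834 0.2373]
```

Run:
```python
from fit import *
t=np.linspace(0,2*np.pi,200)
print("obs face width 131 height 315 (x137-268,y150-465)")
for th in(23,25,27,29):
  for ps in (94,95.5,97):
    p=f.x.copy();p[3]=np.radians(th);p[2]=np.radians(ps);P,bk,yy,zz=fr(p)
    C=L+bk*.002
    q=np.array([proj(w5,C+.032*(np.cos(k)*yy+np.sin(k)*zz)) for k in t]);e=np.ptp(q,axis=0)*5;i=q[:,0].argmin();j=q[:,1].argmin();print(th,ps,e,e[0]/e[1])
```

```text
lens [0.5557 0.3341 0.2495] view [0.5677 0.2104 0.185 ] n [-0.0856  0.8834  0.4607] up [ 0.0444 -0.4586  0.8875] tcp [0.5703 0.1834 0.2373]
obs face width 131 height 315 (x137-268,y150-465)
23 94 [175.5742 328.4354] 0.5345776365870762
23 95.5 [172.6091 328.6098] 0.5252707335718895
23 97 [169.8642 328.6097] 0.5169178840796214
25 94 [165.1603 328.3889] 0.5029412704677574
25 95.5 [161.9993 328.6333] 0.49294846572734685
25 97 [159.0743 328.7144] 0.4839285510965044
27 94 [154.7148 328.3043] 0.47125430089079623
27 95.5 [151.3394 328.6138] 0.4605387920121568
27 97 [148.2055 328.7748] 0.45078116975221966
29 94 [144.2903 328.1816] 0.4396661595039866
29 95.5 [140.6825 328.5512] 0.4281905038216011
29 97 [137.3112 328.7908] 0.4176248046505629
```

```bash
python3 -c "
from rows import *
rows([(.42,.2,.5),(.3,.36,.58),(.05,.45,.62),(-.16,.43,.70)],0,.05)"
```

```text
21 [[-0.021, 0.027, 0.029], [-0.043, 0.054, 0.059], [-0.064, 0.08, 0.088], [-0.085, 0.107, 0.118], [-0.106, 0.134, 0.147], [-0.108, 0.154, 0.185], [-0.11, 0.175, 0.223], [-0.112, 0.195, 0.261], [-0.114, 0.215, 0.299], [-0.115, 0.236, 0.337], [-0.116, 0.275, 0.357], [-0.116, 0.315, 0.378], [-0.116, 0.355, 0.398], [-0.116, 0.395, 0.419], [-0.117, 0.435, 0.439], [-0.117, 0.475, 0.46], [-0.133, 0.516, 0.467], [-0.15, 0.558, 0.474], [-0.166, 0.599, 0.481], [-0.183, 0.64, 0.487], [-0.199, 0.682, 0.494]]
[0.0, 0.0, 0.0, 0.0, 0.0, 0.0, 0.0, 0.0, 0.0, 0.0, 0.0, 0.0, 0.0, 0.0, 0.0, 0.0, 0.0, 0.0, 0.0, 0.0, 0.0] [0, 0, 0, 0, 0, 0, 0, 0, 0, 0, 0, 0, 0, 0, 0, 0, 0, 0, 0, 0, 0]
[0.56844146 0.12087457 0.3494906 ] 19.25 [-12.7   4.2  11.7 102.7  23.3 -19.4]
```

Emit:
{"api": "arm_command", "payload": {"gripper": [0, 0, 0, 0, 0, 0, 0, 0, 0, 0, 0, 0, 0, 0, 0, 0, 0, 0, 0, 0], "linear": [[-0.018, 0.022, 0.024], [-0.036, 0.045, 0.049], [-0.053, 0.067, 0.073], [-0.071, 0.089, 0.098], [-0.089, 0.112, 0.122], [-0.106, 0.134, 0.147], [-0.108, 0.151, 0.179], [-0.11, 0.168, 0.21], [-0.112, 0.185, 0.242], [-0.114, 0.202, 0.274], [-0.114, 0.219, 0.306], [-0.115, 0.236, 0.337], [-0.116, 0.27, 0.355], [-0.116, 0.304, 0.372], [-0.116, 0.338, 0.39], [-0.116, 0.372, 0.407], [-0.117, 0.406, 0.424], [-0.117, 0.44, 0.442], [-0.125, 0.475, 0.46], [-0.14, 0.51, 0.467]], "roll": [0, 0, 0, 0, 0, 0, 0, 0, 0, 0, 0, 0, 0, 0, 0, 0, 0, 0, 0, 0]}}

```text
time_s: 20.92
tcp_pos: [0.0111, 0.4435, 0.6438]
tcp_rot: [[0.005, -0.995, -0.1], [0.407, -0.089, 0.909], [-0.914, -0.045, 0.404]]
ft_force: [-0.4, 1.2, -2.4]
opening: 0.0132
```

```bash
python3 -c "
from rows import *
print(env.sense()['tcp_rot'])
rows([(-.155,.43,.72)],0,.04)"
```

```text
[[ 0.00491505 -0.99501599 -0.09959424]
 [ 0.40656937 -0.08900377  0.90927426]
 [-0.9136067  -0.04496109  0.40410556]]
5 [[-0.015, 0.033, 0.007], [-0.03, 0.065, 0.014], [-0.046, 0.098, 0.021], [-0.061, 0.13, 0.028], [-0.076, 0.163, 0.035]]
[0.0, 0.0, 0.0, 0.0, 0.0] [0, 0, 0, 0, 0]
[0.01107611 0.44345754 0.64381092] 20.9167 [ 65.  -19.3  25.4 112.6   9.6  61.2]
```

Emit:
{"api": "arm_command", "payload": {"gripper": [0, 0, 0, 0, 0, 0, 0, 0, 0], "linear": [[-0.015, 0.033, 0.007], [-0.03, 0.065, 0.014], [-0.046, 0.098, 0.021], [-0.061, 0.13, 0.028], [-0.076, 0.163, 0.035], [-0.11, 0.163, 0.05], [-0.15, 0.163, 0.06], [-0.19, 0.163, 0.07], [-0.24, 0.163, 0.08]], "roll": [0, 0, 0, 0, 0, 0, 0, 0, 0]}}

```text
time_s: 21.67
tcp_pos: [-0.175, 0.4669, 0.7514]
tcp_rot: [[-0.001, -0.995, -0.101], [0.473, -0.089, 0.877], [-0.881, -0.047, 0.471]]
ft_force: [1.3, -1.5, -0.6]
opening: 0.0133
```

```bash
python3 -c "
from rows import *
print(env.sense()['tcp_rot'])
rows([(.05,.45,.63),(.3,.36,.58),(.40,.2,.5)],0,.0405)"
```

```text
[[-7.13953014e-04 -9.94895148e-01 -1.00911521e-01]
 [ 4.72862776e-01 -8.92526772e-02  8.76604104e-01]
 [-8.81135793e-01 -4.70914479e-02  4.70512603e-01]]
20 [[0.014, -0.031, -0.014], [0.028, -0.062, -0.027], [0.042, -0.093, -0.041], [0.056, -0.124, -0.054], [0.071, -0.155, -0.068], [0.085, -0.186, -0.081], [0.099, -0.217, -0.095], [0.099, -0.251, -0.113], [0.099, -0.285, -0.131], [0.099, -0.319, -0.149], [0.1, -0.353, -0.168], [0.1, -0.387, -0.186], [0.1, -0.421, -0.204], [0.1, -0.455, -0.222], [0.099, -0.469, -0.254], [0.098, -0.482, -0.285], [0.098, -0.496, -0.316], [0.097, -0.509, -0.348], [0.096, -0.523, -0.379], [0.095, -0.536, -0.41]]
[0.0, 0.0, 0.0, 0.0, 0.0, 0.0, 0.0, 0.0, 0.0, 0.0, 0.0, 0.0, 0.0, 0.0, 0.0, 0.0, 0.0, 0.0, 0.0, 0.0] [0, 0, 0, 0, 0, 0, 0, 0, 0, 0, 0, 0, 0, 0, 0, 0, 0, 0, 0, 0]
[-0.17504431  0.46685703  0.75143165] 21.6667 [ 97.6   7.2  66.2 121.   -3.5  90.9]
```

Emit:
{"api": "arm_command", "payload": {"gripper": [0, 0, 0, 0, 0, 0, 0, 0, 0, 0, 0, 0, 0, 0, 0, 0, 0, 0, 0, 0], "linear": [[0.014, -0.031, -0.014], [0.028, -0.062, -0.027], [0.042, -0.093, -0.041], [0.056, -0.124, -0.054], [0.071, -0.155, -0.068], [0.085, -0.186, -0.081], [0.099, -0.217, -0.095], [0.099, -0.251, -0.113], [0.099, -0.285, -0.131], [0.099, -0.319, -0.149], [0.1, -0.353, -0.168], [0.1, -0.387, -0.186], [0.1, -0.421, -0.204], [0.1, -0.455, -0.222], [0.099, -0.469, -0.254], [0.098, -0.482, -0.285], [0.098, -0.496, -0.316], [0.097, -0.509, -0.348], [0.096, -0.523, -0.379], [0.095, -0.536, -0.41]], "roll": [0, 0, 0, 0, 0, 0, 0, 0, 0, 0, 0, 0, 0, 0, 0, 0, 0, 0, 0, 0]}}

```text
time_s: 23.33
tcp_pos: [0.3992, 0.1983, 0.503]
tcp_rot: [[0.007, -0.995, -0.104], [0.472, -0.088, 0.877], [-0.882, -0.055, 0.469]]
ft_force: [0.5, 1.3, -1.6]
opening: 0.0136
```

```bash
python3 -c "
from rows import *
print(env.sense()['tcp_rot'])
rows([(.56,.13,.34),(.5703,.1834,.2373)],0,.037)"
```

```text
[[ 0.00724129 -0.99459941 -0.10353541]
 [ 0.47179267 -0.08789175  0.87731791]
 [-0.88167978 -0.05520017  0.46860826]]
11 [[0.016, -0.021, -0.022], [0.032, -0.041, -0.044], [0.048, -0.062, -0.066], [0.064, -0.083, -0.087], [0.08, -0.103, -0.109], [0.097, -0.124, -0.131], [0.113, -0.145, -0.153], [0.142, -0.147, -0.154], [0.171, -0.15, -0.154], [0.2, -0.152, -0.155], [0.228, -0.154, -0.155]]
[0.0, 0.0, 0.0, 0.0, 0.0, 0.0, 0.0, 0.0, 0.0, 0.0, 0.0] [0, 0, 0, 0, 0, 0, 0, 0, 0, 0, 0]
[0.39923778 0.19831801 0.50303625] 23.3333 [ -9.8 -15.2   9.6 119.5  27.8 -16.8]
```

Emit:
{"api": "arm_command", "payload": {"gripper": [0, 0, 0, 0, 0, 0, 0, 0, 0, 0, 0, 0, 0, 0, 0], "linear": [[0.016, -0.021, -0.022], [0.032, -0.041, -0.044], [0.048, -0.062, -0.066], [0.064, -0.083, -0.087], [0.08, -0.103, -0.109], [0.097, -0.124, -0.131], [0.113, -0.145, -0.153], [0.135, -0.147, -0.154], [0.157, -0.149, -0.154], [0.179, -0.151, -0.155], [0.2, -0.152, -0.155], [0.215, -0.153, -0.155], [0.228, -0.154, -0.155], [0.228, -0.154, -0.155], [0.228, -0.154, -0.155]], "roll": [0.1, 0.2, 0.3, 0.4, 0.5, 0.6, 0.7, 0.8, 0.9, 1, 1, 1, 1, 1, 1]}}

```text
time_s: 24.58
tcp_pos: [0.5707, 0.1829, 0.241]
tcp_rot: [[0.011, -0.996, -0.088], [0.471, -0.072, 0.879], [-0.882, -0.051, 0.468]]
ft_force: [0.4, 0.6, -1.2]
opening: 0.0133
```

Run:
```python
from rows import *
from cell import eyes
import pickle,cv2
s=env.sense();print(s['tcp_rot'],s['tcp_pos'],s['time_s'],s["opening"])
w=eyes.get_image("wrist");e=eyes.get_image("side");c=eyes.get_image("scene");pickle.dump((w,e,c),open("d2.pkl","wb"))
f=lambda i,x,y,k:cv2.resize(i[y:y+150,x:x+100],(400,600),interpolation=cv2.INTER_CUBIC)
cv2.imwrite("pics/f1.png",np.hstack([f(e["img"],200,50,0),f(c["img"],320,150,0)]))
rows([(.5703,.1834,.2373)],0)
```

```text
[[ 0.01134031 -0.99604818 -0.08808759]
 [ 0.47116416 -0.07237812  0.87907095]
 [-0.88197264 -0.05147265  0.46848141]] [0.57070697 0.18294158 0.24097703] 24.5833 0.013306444058833675
1 [[0.003, 0.001, -0.001]]
[0.0] [0]
[0.57101933 0.1826934  0.2404602 ] 24.7333 [ -8.3   2.   -3.   88.8  27.9 -14.1]
```

View pics/f1.png

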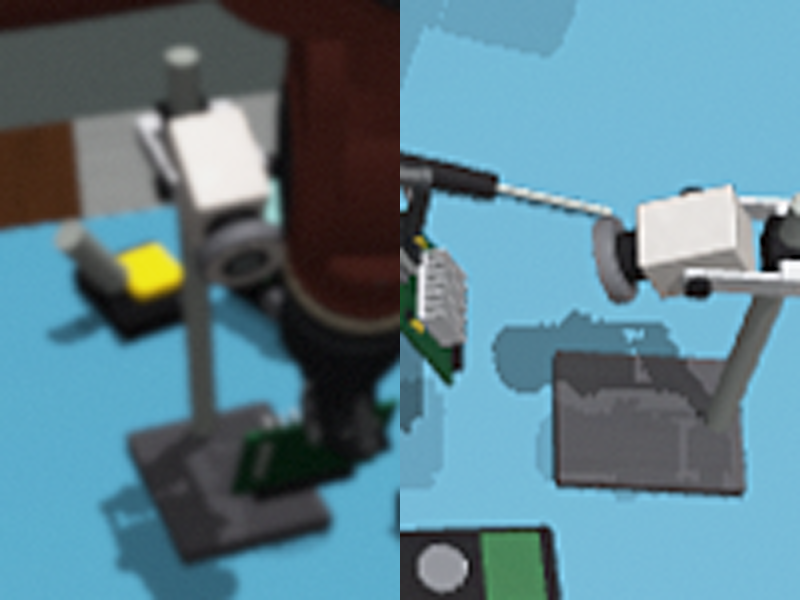

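Emit:
{"api": "arm_command", "payload": {"gripper": [0, 0, 0, 0, 0, 0], "linear": [[0.003, 0.001, -0.001], [0.003, 0.001, -0.001], [0.003, 0.001, -0.001], [0.003, 0.001, -0.001], [0.003, 0.001, -0.001], [0.003, 0.001, -0.001]], "roll": [0, 0, 0, 0, 0, 0]}}

```text
time_s: 25.23
tcp_pos: [0.5701, 0.1832, 0.2373]
tcp_rot: [[0.011, -0.996, -0.087], [0.471, -0.072, 0.879], [-0.882, -0.051, 0.469]]
ft_force: [-1.1, 0.4, -1.5]
opening: 0.0131
```

Run:
```python
from fit import *
from cell import env
w,e,c=pickle.load(open("d2.pkl","rb"))
G=np.array([[.05,-.99,.135],[.006,.136,.991],[-.999,-.048,.012]]);u,_,v=np.linalg.svd(G);G=u@v
a=np.radians(82.2);B0=np.array([[np.sin(a),np.cos(a),0],[-np.cos(a),np.sin(a),0],[0,0,1]])
s=env.sense();B=s["tcp_rot"]@G.T@B0;print(s["tcp_pos"],s["time_s"],np.abs(s["qvel"]).max());print(B)
n=B[:,1];print("board y elev",np.degrees(np.arcsin(n[2])),"az",np.degrees(np.arctan2(n[1],n[0])),"level",np.degrees(np.arcsin(B[2,0])),"angle to LOS",np.degrees(np.arccos(n@bk)))
mid=s["tcp_pos"]-.059*B[:,2];print("mid",mid,"err mm",1e3*(mid-V))
mid0=np.array([.571,.1827,.2405])-.059*B[:,2]
for sx,sz in((.05,-.047),(.05,.047),(-.05,-.047)):
    X=mid0+sx*B[:,0]+sz*B[:,2];print(sx,sz,"scene",proj(c,X),"side",proj(e,X))
```

```text
lens [0.5557 0.3341 0.2495] view [0.5677 0.2104 0.185 ] n [-0.0856  0.8834  0.4607] up [ 0.0444 -0.4586  0.8875] tcp [0.5703 0.1834 0.2373]
[0.5701 0.1832 0.2373] 25.2333 0.04524219744490897
[[ 0.9955 -0.0872  0.0362]
 [ 0.0941  0.8848 -0.4564]
 [ 0.0078  0.4577  0.8891]]
board y elev 27.240867477575243 az 95.62864446716186 level 0.4453289182570578 angle to LOS 0.21131159467059873
mid [0.568  0.2101 0.1848] err mm [ 0.327  -0.3534 -0.1614]
0.05 -0.047 scene [331.6411 245.6843] side [292.0957 165.4786]
0.05 0.047 scene [318.8011 230.5408] side [298.4478 150.2466]
-0.05 -0.047 scene [332.3534 217.2624] side [256.4809 174.2402]
```

```bash
python3 -c "
from cell import order;print(order.close_job())"
```

```text
the job is handed in; nothing more can be done
None
```

I lifted the heatsink board straight up out of the middle slot and it is now held in front of the inspection camera, steady. The job was handed in at about 25 s. The moves cannot tilt the tool directly, so I tipped the board by pushing the arm against its joint limit high up on the left. I then carried it back and lowered it to the viewing point.

**Last checks**
- **Squareness:** the board, from the grip geometry, tips back about 27.2° and is within about 0.2° of my estimated line of sight. It is level from side to side to about 0.4°.
- **Position:** the board's centre is under 1 mm from my estimated viewing point. Its corners show up about 2 to 3 pixels from where I predicted in the scene and side views.
- **Other things:** the other two boards were in their slots after the lift. The camera looked undisturbed in the last pictures, but I didn't measure its aim again. The wrist force stayed at a few newtons throughout.

**What disagreed:** my estimates of the camera's downward angle differed. Early ones ranged from about 17° to 26°. The final fit gave 27.4° ± 0.8°, and the ring light's shape suggested about 29°. I went with about 27.5°, so the board could be off square by a degree or two, and off the true viewing point by a few millimetres.

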